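Unlock a rotary vial feeder and turn out two vials

TASK

Two sample vials are wanted from the locked rotary feeder. Press its thumb tab down and keep it down while sliding the lock bolt away from the hand knob as far as it goes, and let the tab spring back up there; then turn the hand knob slowly, counterclockwise seen from above, until two vials, one after the other and no more, have dropped out of the drum into the trough at the front of the feeder. Leave the other vials inside, the bolt unlocked, and the things standing around where they are.

Things in the scene. Friction and masses are not known exactly. Their poses are not given: they have to be found in the camera images.
- feeder: Rotary vial feeder, grey and aluminium, fixed to the bench. Origin: underside, below the drum axis, mid-width. x away from the robot, y left, z up. Tower |x|<42, |y|<56, 280 mm high: magazine of 6 lying vials (axes along y) above a 3-pocket drum (radius 37, axis along y at z 88). Trough in front, x -70..-18, floor z 8. Hand-knob post at y -122, lock slide at y -200, both at x 0.
- feed_vial_1: Sample vial, 28 mm diameter, 96 mm long, white with a red cap; the lowest in the magazine at the start, so number 1 to come out. Origin: centre of its foot, its z axis runs to the cap and lies along the drum axis. In the magazine its height is 139 mm or more over the feeder's origin, in the trough about 22 mm.
- feed_vial_2: Sample vial, 28 mm diameter, 96 mm long, white with a red cap; the second in the magazine at the start, so number 2 to come out. Origin: centre of its foot, its z axis runs to the cap and lies along the drum axis. In the magazine its height is 139 mm or more over the feeder's origin, in the trough about 22 mm.
- feed_vial_3: Sample vial, 28 mm diameter, 96 mm long, white with a red cap; the third in the magazine at the start, so number 3 to come out. Origin: centre of its foot, its z axis runs to the cap and lies along the drum axis. In the magazine its height is 139 mm or more over the feeder's origin, in the trough about 22 mm.
- feed_vial_4: Sample vial, 28 mm diameter, 96 mm long, white with a red cap; the fourth in the magazine at the start, so number 4 to come out. Origin: centre of its foot, its z axis runs to the cap and lies along the drum axis. In the magazine its height is 139 mm or more over the feeder's origin, in the trough about 22 mm.
- feed_vial_5: Sample vial, 28 mm diameter, 96 mm long, white with a red cap; the fifth in the magazine at the start, so number 5 to come out. Origin: centre of its foot, its z axis runs to the cap and lies along the drum axis. In the magazine its height is 139 mm or more over the feeder's origin, in the trough about 22 mm.
- feed_vial_6: Sample vial, 28 mm diameter, 96 mm long, white with a red cap; the top in the magazine at the start, so number 6 to come out. Origin: centre of its foot, its z axis runs to the cap and lies along the drum axis. In the magazine its height is 139 mm or more over the feeder's origin, in the trough about 22 mm.
- feed_knob (a joint): Angle of the hand knob on its upright shaft, rad; grows counterclockwise seen from above. Bevel-geared 2:3 to the drum (1 rad of knob = 1.5 rad of drum), so one vial per 1.4 rad of knob once the drum is filled; the first comes only after a pocket has filled under the magazine. Starts between -0.2 and 0.2, stop at -0.45; stays where left, friction 0.1 N m. Locked, it stops near 0.35.
- knob_grip (a point): Point on the axis of the hand knob at the height to grip it: black fluted round knob, 50 mm diameter, 32 mm high, this point 14 mm below its top and 290 mm over the feeder's origin, above the tower and the bottle cabinet behind. The post's plate lies 39 mm below this point, the lock tab 42 mm below and 78 mm to the right (-y).
- lock_slide (a joint): Travel of the lock bolt along the feeder's -y (to the right, away from the knob): 0 locked, nose between the arms of the index wheel on the knob's shaft; 0.026 m at its end stop, unlocked. Friction 2 N. Held by a comb with notches at 0, 12.5 and 25 mm: it slides only while the tab is pressed by more than about 4 mm, and catches in the next notch if let up on the way.
- lock_tab (a joint): How far the sprung thumb tab of the lock bolt is pressed down: 0 up, 0.007 m fully down. Spring: 3.6 N at the start, 10 N fully down. It rides on the bolt.
- tab_top (a point): Middle of the top face of the thumb tab, 248 mm over the feeder's origin when up: steel pad 26 mm along x by 48 mm along y, with lips 3.6 mm thick and 6 mm high across both y ends (41 mm between them), so a fingertip pressing on it also pushes it along y. Moves with the bolt.
- trough (a point): Middle of the floor of the vial trough at the feeder's front, 52 mm deep along x, 100 mm wide along y, front wall 38 mm high.
- wash_bottle: Bystander: capped round laboratory bottle, 48 mm diameter, 100 mm tall, standing behind the lock slide. Origin: centre of its underside.
- jar: Bystander: round jar with a white lid, 46 mm diameter, 36 mm tall, standing to the right of the feeder. Origin: centre of its underside.
- carton: Bystander: small carton, 61 x 80 x 40 mm, lying behind the feeder. Origin: centre of its underside.

How it is judged:
On the way, in this order (a step that is already met when the one before it is completed fails the run):
1. the lock bolt is slid fully away from the hand knob and its tab has sprung back up (value of joint lock_slide above 0.022 m and value of joint lock_tab below 0.003 m), for 0.2 s.
2. a first vial alone lies in the trough, the others are still inside (z of feed_vial_1 in the frame of feeder below 0.035 m and x of feed_vial_1 in the frame of feeder between -0.072 and -0.015 m and z of each of feed_vial_2, feed_vial_3, feed_vial_4, feed_vial_5, feed_vial_6 in the frame of feeder above 0.06 m), for 0.3 s.
3. a second vial lies in the trough (z of each of feed_vial_1, feed_vial_2 in the frame of feeder below 0.035 m and x of feed_vial_1 in the frame of feeder between -0.072 and -0.015 m and x of feed_vial_2 in the frame of feeder between -0.072 and -0.015 m and z of each of feed_vial_3, feed_vial_4, feed_vial_5, feed_vial_6 in the frame of feeder above 0.06 m), for 0.3 s.
At the end, for the whole second after the job is handed in: Two vials lie at rest in the trough (their height over the feeder's origin below 35 mm), the other four are still inside (above 60 mm), the lock bolt is out by more than 22 mm with its tab up (pressed less than 3 mm), and bottle, jar and carton stand within 30 mm of where they were (all of step 1 and all of step 3 and linear speed of each of feed_vial_1, feed_vial_2 below 0.02 m/s and distance of each of wash_bottle, jar, carton from where it was at the start of the episode below 0.03 m); the robot touches nothing.
It fails at once if a third vial left the feeder (not (z of feed_vial_3 in the frame of feeder above 0.06 m) or not (z of feed_vial_4 in the frame of feeder above 0.06 m) or not (z of feed_vial_5 in the frame of feeder above 0.06 m) or not (z of feed_vial_6 in the frame of feeder above 0.06 m)).
It fails at once if the hand knob was spun instead of turned slowly (over 4 rad/s) (velocity of joint feed_knob above 4 rad/s or velocity of joint feed_knob below -4 rad/s).
It fails at once if the capped wash bottle was pushed away by more than 30 mm (distance of wash_bottle from where it was at the start of the episode above 0.03 m).
It fails at once if the septa jar was pushed away by more than 30 mm (distance of jar from where it was at the start of the episode above 0.03 m).
It fails at once if the carton was pushed away by more than 30 mm (distance of carton from where it was at the start of the episode above 0.03 m).
It also fails if it takes over 67 s, if anything falls off the work surface, if the arm or the gripper's body presses on something with over 40 N, if the wrist force passes 120 N, or if a joint passes its speed limit or range.

ROBOT

A 6-joint arm with a two-finger parallel gripper is mounted at the origin on a cart in front of the work surface, level with it; the furniture and walls round the work are solid. World frame = base frame: x ahead of the robot, y to its left, z up, the work surface at z = 0. Lengths are in m, angles in rad, forces in N, time in s.
With the tool pointing down it reaches from about 0.35 to 0.85 m from the base axis. Payload 8.1 kg.
Tool frame: the origin (TCP) lies midway between the tips of the shut fingers; the grasp point (between the pads) lies 19 mm behind it; z points along the fingers, y is the line along which they close (so a half turn about z gives the same grasp; the last joint's range is limited). The gripper opens to 93 mm and grips with 3 to 60 N. Pads are 15 mm wide; open, the fingers measure 128 mm over their backs; the gripper's body (75 mm by 188 mm) begins 65 mm behind the grasp point.
Start: joints at [1.259, 0.13, 1.488, -0, 1.523, -0.085], TCP at [0.135, 0.585, 0.219] pointing down, gripper open.
Joint ranges: [-2.96, 2.96], [-0.89, 2.26], [0.02, 2.5], [-1.34, 4.48], [0, 2.73], [-2.66, 2.66]. Speed limits (rad/s): [2.39, 2.39, 2.79, 3.14, 3.14, 3.14].

INTERFACE

Orientations are given as a rotation vector (axis times angle).
In Python, from plant import read_state, read_camera, camera_model, close_job gives the robot as it stands. The module is installed in compiled form; this text tells all that it offers.
- The arm moves only by the tool carry_out, never from a script. Its argument "moves" is a list of rows, each an object of numbers: "jaw": the finger opening in m, from 0 to 0.093; "dx", "dy", "dz": the shift along the tool's x, y, z in m; "yaw": the turn about the tool's z in rad. In form: [{"jaw": .., "dx": .., "dy": .., "dz": .., "yaw": ..}, ...]. A call has 1 to 8 rows; each row shifts and turns the commanded pose from where the row before left it, along the tool's axes as they then stand; what a row does not reach is not made up. A row lasts 1/8 s, in which the tool goes at most 62.5 mm and 10.7 degrees, less where a joint would pass 70% of its speed; a pose out of reach is approached as far as the arm can. A call is refused whole if a number of a shift passes 0.0625 or a number of a turn 0.188, either way. A call with a gripper value outside its range is refused whole. The fingers move at their own pace and stop on an object; "grip_force" is the grip in N (left out, the last holds). Time passes only in rows, so rows that do not move let the fingers close. It gives the time, the measured TCP pose, the force, the opening and the grip force at its end, in the units of the state.
- read_state(): the state, without advancing time (a new reading comes with each control period).
- read_camera(name): name is "scene" or "top" or "wrist"; returns the picture (480x640x3 uint8, red, green, blue); there is no depth.
- camera_model(name): a dict with "camera_matrix" (3x3 intrinsics, pixels), "view" (4x4, takes a point from world to camera coordinates). Camera axes: x right, y up, looking along -z (the intrinsics and any distortion apply to the point x, -y, -z); pixel columns grow to the right and rows downward; lengths in m; the calibration is good to about 2 mm. A picture is of the moment at which its call begins: read the wrist's pose just before it. camera_model takes no time and is no camera call; for the wrist camera it gives the pose at the moment of the call.
- close_job(): hands the job in; it is judged then, once.
The state is a dict: "t": time; "q": joint angles; "dq": joint speeds; "joint_torque": joint torques, N m; "tool_pos": TCP position; "orientation": TCP orientation; "force": force on the tool from outside, world axes, zero at the start; "wrist_torque": the same for the moment, N m; "opening": finger opening in m; "gripper_force": force on a finger pad.
Only numpy, scipy, OpenCV 4.12 (cv2) and the standard library are available. Lean on these libraries where they do the work, as an engineer would, in place of code of your own. Each camera call takes 0.05 s, during which the arm holds its last target. There are 200 camera calls.

## Working session

There is one attempt and no reset: what is moved stays moved. The work goes in short steps, Python scripts to look and compute and a tool call to move; the robot and the scene stay as the last step left them, time stands still between calls to the robot, and variables do not carry over. Pictures are saved under pics/ and viewed, at most 10 in all, crops included, and the job is handed in when it is done.

Besides the shell and the picture viewer there is one more tool, called as name([rows], argument=value, ...), one row to a line, values as JSON. carry_out: Moves the arm, as the interface text tells. Its arguments: {"type":"object","properties":{"moves":{"type":"array","items":{"type":"object","properties":{"jaw":{"type":"number"},"dx":{"type":"number"},"dy":{"type":"number"},"dz":{"type":"number"},"yaw":{"type":"number"}}}},"grip_force":{"type":"number"}},"required":["moves"]}

```bash
mkdir -p pics; python3 - <<'E'
from plant import *
import cv2,numpy as np
s=read_state();print(s)
for n in("scene","top"):
    cv2.imwrite(f"pics/{n}0.png",read_camera(n)[...,::-1]);print(n,camera_model(n))
E
```

```text
{'t': 0.0, 'q': array([ 1.25863672e+00,  1.31158937e-01,  1.48927686e+00, -2.15071191e-05,
        1.52297572e+00, -8.53766972e-02]), 'dq': array([ 2.19224854e-04,  4.10718796e-04, -2.48140018e-05, -1.05355896e-03,
        3.98731860e-04,  1.31755514e-03]), 'joint_torque': array([-5.71476576e-04, -5.59867609e+01, -4.91733634e+01,  7.64935557e-02,
        3.62168450e-02, -1.57422060e-04]), 'tool_pos': array([0.13470545, 0.58410567, 0.2175901 ]), 'orientation': array([-3.55426839e-01, -3.12108059e+00,  2.80716595e-03]), 'force': array([1.00020013, 0.24974753, 0.24518428]), 'wrist_torque': array([-0.02940292, -0.06471061, -0.0108832 ]), 'gripper_force': 0.0, 'opening': 0.09320996799038338}
scene {'camera_matrix': array([[556.43466794,   0.        , 316.94814496],
       [  0.        , 556.43466794, 252.41610347],
       [  0.        ,   0.        ,   1.        ]]), 'view': array([[ 0.61072561, -0.79183141,  0.00415285, -0.17544743],
       [ 0.30777606,  0.24220789,  0.92011371, -0.32630013],
       [-0.72958079, -0.56065886,  0.39162931, -0.71108328],
       [ 0.        ,  0.        ,  0.        ,  1.        ]])}
top {'camera_matrix': array([[556.39330093,   0.        , 319.88700962],
       [  0.        , 556.39330093, 238.05860684],
       [  0.        ,   0.        ,   1.        ]]), 'view': array([[ 0.01028646, -0.99977359,  0.01862681,  0.09879214],
       [ 0.99097383,  0.01268231,  0.13345424, -0.46064288],
       [-0.13366025,  0.01708591,  0.99087992, -1.11843275],
       [ 0.        ,  0.        ,  0.        ,  1.        ]])}
```

View pics/scene0.png

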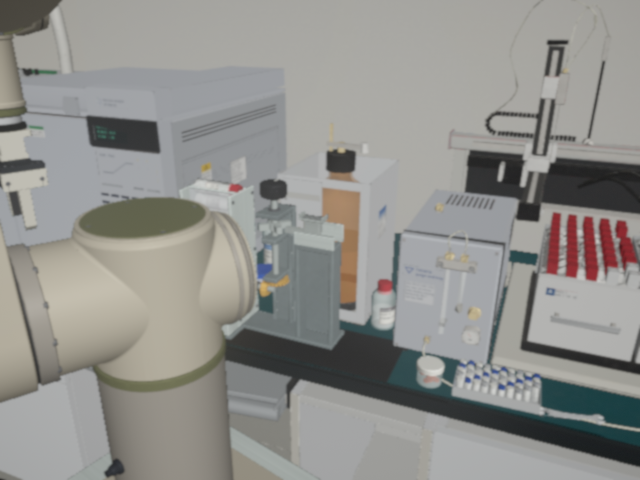

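View pics/top0.png

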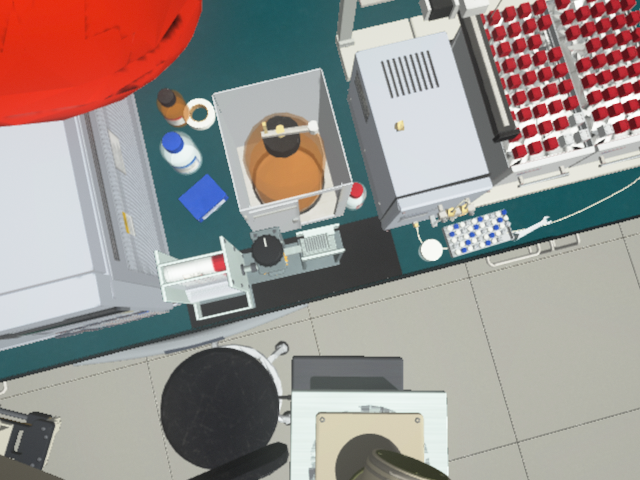

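The scene image shows the knob near (273,188) and the tab near (314,222). In the top image the knob is near (266,249), the tab near (320,242) and the tower near (205,270). I'll zoom in on these.

```bash
python3 - <<'E'
import cv2,numpy as np
a=cv2.imread("pics/top0.png")[210:330,150:360];b=cv2.imread("pics/scene0.png")[165:345,170:360]
a=cv2.resize(a,(800,457),interpolation=cv2.INTER_CUBIC)
cv2.imwrite("pics/topc.png",a);cv2.imwrite("pics/scenec.png",cv2.resize(b,None,fx=3.2,fy=3.2,interpolation=cv2.INTER_CUBIC))
E
```

```text
(no output)
```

View pics/topc.png

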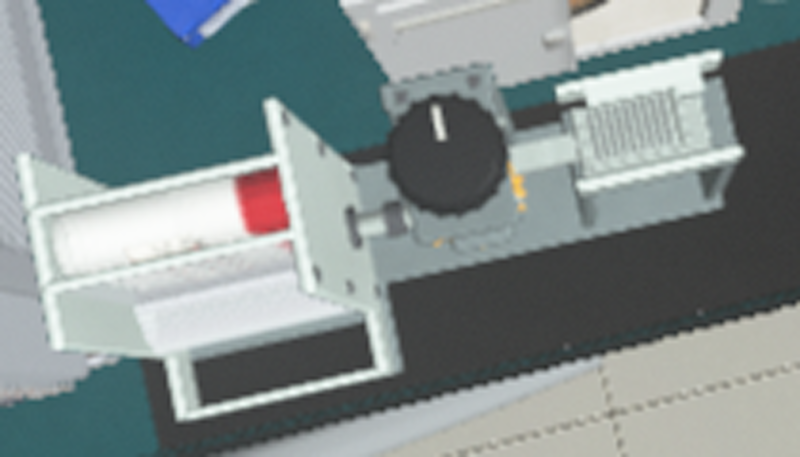

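View pics/scenec.png

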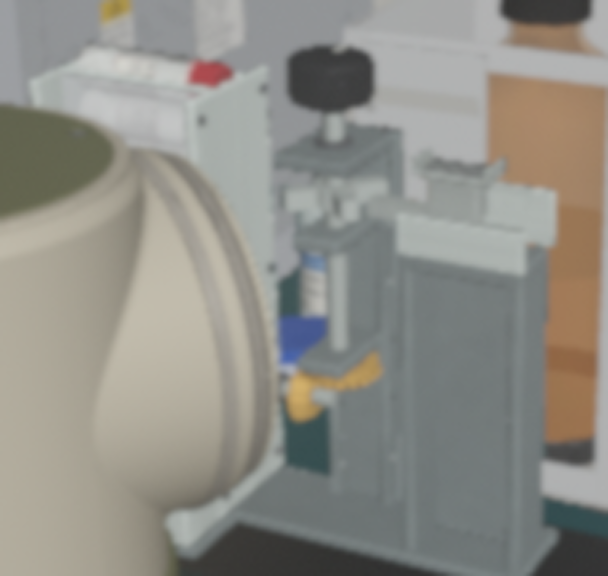

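```bash
cat > h.py <<'E'
from plant import *
import numpy as np
def P(n):
    m=camera_model(n);return m["camera_matrix"]@np.diag([1,-1,-1])@m["view"][:3]
def tri(a,b):
    r=[]
    for n,(u,v) in(("top",a),("scene",b)):
        p=P(n);r+=[u*p[2]-p[0],v*p[2]-p[1]]
    r=np.array(r);return np.linalg.lstsq(r[:,:3],-r[:,3],rcond=None)[0]
def atz(n,uv,z):
    p=P(n);r=np.array([uv[0]*p[2]-p[0],uv[1]*p[2]-p[1]])
    return np.linalg.solve(r[:,:2],-r[:,3]-r[:,2]*z)
E
python3 - <<'E'
from h import *
print("knob",tri((267.3,250.2),(273.4,189)),atz("top",(267.3,250.2),.295))
print("tab",tri((315.9,242.8),(314.7,217.5)),atz("top",(315.9,242.8),.248))
c=lambda x,y:(150+x/3.81,210+y/3.81)
# pad edges: top-left/right etc, trough front corners at z .046
for p,z in(((582,128),.25),((690,105),.25),((635,100),.25),((632,150),.25),((575,185),.25),((742,152),.25),((186,418),.046),((400,370),.046)):print(p,atz("top",c(*p),z))
print(atz("scene",(273.4,189),.292))
E
```

```text
knob [0.40402909 0.19105343 0.2928118 ] [0.40335547 0.19134626]
tab [0.42283196 0.11309757 0.25041893] [0.42200336 0.11442216]
(582, 128) [0.42014243 0.13626768]
(690, 105) [0.430869   0.08921987]
(635, 100) [0.4327663  0.11328931]
(632, 150) [0.41075861 0.11435319]
(575, 185) [0.39514799 0.13894867]
(742, 152) [0.41047646 0.06637547]
(186, 418) [0.29048977 0.34333364]
(400, 370) [0.31650185 0.23257045]
[0.40652602 0.19246523]
```

The knob is at about (0.404, 0.191) and the tab at about (0.422, 0.114), with the feeder yawed about 0.233 rad. I'll raise the tool and move above the tab.

carry_out([
  {"dz":-0.06,"jaw":0.0},
  {"dz":-0.06},
  {"dz":-0.06},
  {"dx":-0.0386,"dy":-0.0395},
  {"dx":-0.0386,"dy":-0.0395},
  {"dx":-0.0386,"dy":-0.0395},
  {"dx":-0.0386,"dy":-0.0395},
  {"dx":-0.0386,"dy":-0.0395},
], grip_force=20)

```text
invalid input at $.moves[0]: expected keys jaw, dx, dy, dz, yaw
```

carry_out([
  {"dx":-0.0386,"dy":-0.0395},
  {"dx":-0.0386,"dy":-0.0395},
  {"dx":-0.0386,"dy":-0.0395},
  {"dx":-0.0386,"dy":-0.0395},
  {"dx":-0.0386,"dy":-0.0395},
  {"yaw":0.185},
  {"yaw":0.185},
  {"yaw":0.185},
])

```text
invalid input at $.moves[0]: expected keys jaw, dx, dy, dz, yaw
```

carry_out([
  {"yaw":0.185},
  {"yaw":0.185},
  {"yaw":0.185},
  {},
])

```text
invalid input at $.moves[0]: expected keys jaw, dx, dy, dz, yaw
```

```bash
python3 - <<'E'
from h import *
import cv2
from scipy.spatial.transform import Rotation as R
s=read_state();print(s["t"],s["q"].round(3),s["tool_pos"],R.from_rotvec(s["orientation"]).as_matrix().round(3),s["opening"])
m=camera_model("wrist");print(m)
np.savez("w1.npz",P=P("wrist"))
cv2.imwrite("pics/w1.png",read_camera("wrist")[...,::-1])
E
```

```text
0.1 [ 1.259  0.131  1.489  0.     1.523 -0.085] [0.13470846 0.58414297 0.21768244] [[-0.974  0.225 -0.001]
 [ 0.225  0.974 -0.002]
 [ 0.    -0.002 -1.   ]] 0.09284640419214428
{'camera_matrix': array([[348.80332747,   0.        , 324.39740466],
       [  0.        , 348.80332747, 241.89661185],
       [  0.        ,   0.        ,   1.        ]]), 'view': array([[ 0.22385154,  0.97462108, -0.00205663, -0.59996076],
       [-0.94155254,  0.21571034, -0.25874284,  0.03104231],
       [-0.25173259,  0.05985641,  0.96594405, -0.38981695],
       [ 0.        ,  0.        ,  0.        ,  1.        ]])}
```

View pics/w1.png

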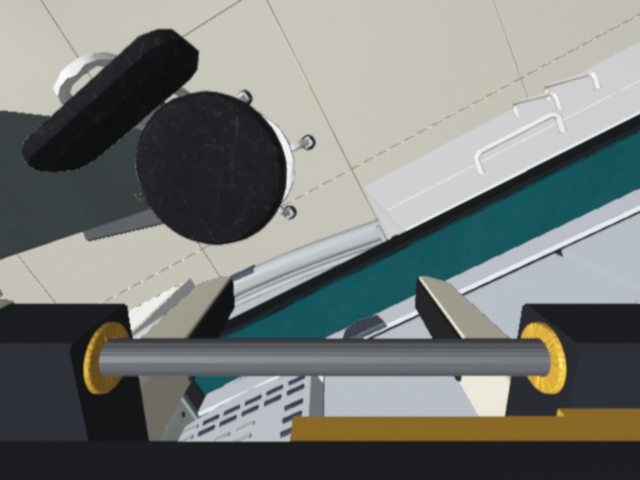

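The wrist view at the start pose shows only the floor, the bench edge and the instrument. The calls were refused because every row needs all five keys, so I'll resend them.

carry_out([
  {"jaw":0,"dx":0,"dy":0,"dz":-0.06,"yaw":0},
  {"jaw":0,"dx":0,"dy":0,"dz":-0.06,"yaw":0},
  {"jaw":0,"dx":0,"dy":0,"dz":-0.06,"yaw":0},
  {"jaw":0,"dx":-0.0386,"dy":-0.0395,"dz":0,"yaw":0},
  {"jaw":0,"dx":-0.0386,"dy":-0.0395,"dz":0,"yaw":0},
  {"jaw":0,"dx":-0.0386,"dy":-0.0395,"dz":0,"yaw":0},
  {"jaw":0,"dx":-0.0386,"dy":-0.0395,"dz":0,"yaw":0},
  {"jaw":0,"dx":-0.0386,"dy":-0.0395,"dz":0,"yaw":0},
], grip_force=20)

```text
t: 1.15
tool_pos: [0.279, 0.3472, 0.3984]
orientation: [0.355, 3.121, -0.0]
force: [0.4, 0.8, 0.7]
opening: 0.0176
gripper_force: 0.0
```

carry_out([
  {"jaw":0,"dx":-0.0386,"dy":-0.0395,"dz":0,"yaw":0},
  {"jaw":0,"dx":-0.0386,"dy":-0.0395,"dz":0,"yaw":0},
  {"jaw":0,"dx":-0.0386,"dy":-0.0395,"dz":0,"yaw":0},
  {"jaw":0,"dx":-0.0386,"dy":-0.0395,"dz":0,"yaw":0},
  {"jaw":0,"dx":-0.0386,"dy":-0.0395,"dz":0,"yaw":0},
  {"jaw":0,"dx":0,"dy":0,"dz":0,"yaw":0.185},
  {"jaw":0,"dx":0,"dy":0,"dz":0,"yaw":0.185},
  {"jaw":0,"dx":0,"dy":0,"dz":0,"yaw":0.185},
])

```text
t: 2.15
tool_pos: [0.4222, 0.1126, 0.3983]
orientation: [-1.207, -2.9, 0.0]
force: [-0.6, -0.0, -0.0]
opening: 0.0006
gripper_force: 0.0
```

carry_out([
  {"jaw":0,"dx":0,"dy":0,"dz":0,"yaw":0.185},
  {"jaw":0,"dx":0,"dy":0,"dz":0,"yaw":0.185},
  {"jaw":0,"dx":0,"dy":0,"dz":0,"yaw":0.185},
  {"jaw":0,"dx":0,"dy":0,"dz":0,"yaw":0},
  {"jaw":0,"dx":0,"dy":0,"dz":0,"yaw":0},
])

```text
t: 2.78
tool_pos: [0.4221, 0.113, 0.3985]
orientation: [-1.942, -2.47, 0.0]
force: [0.2, -0.3, -0.1]
opening: 0.0007
gripper_force: 0.0
```

```bash
python3 - <<'E'
from h import *
import cv2
from scipy.spatial.transform import Rotation as R
s=read_state();print(s["t"],s["q"].round(3),s["tool_pos"],R.from_rotvec(s["orientation"]).as_matrix().round(3),s["opening"])
np.savez("w2.npz",P=P("wrist"))
cv2.imwrite("pics/w2.png",read_camera("wrist")[...,::-1])
E
```

```text
2.775 [ 0.144 -0.31   1.578 -0.     1.874 -0.094] [0.42214291 0.11295516 0.39852369] [[-0.236  0.972 -0.   ]
 [ 0.972  0.236 -0.   ]
 [ 0.    -0.    -1.   ]] 0.000698854465485484
```

View pics/w2.png

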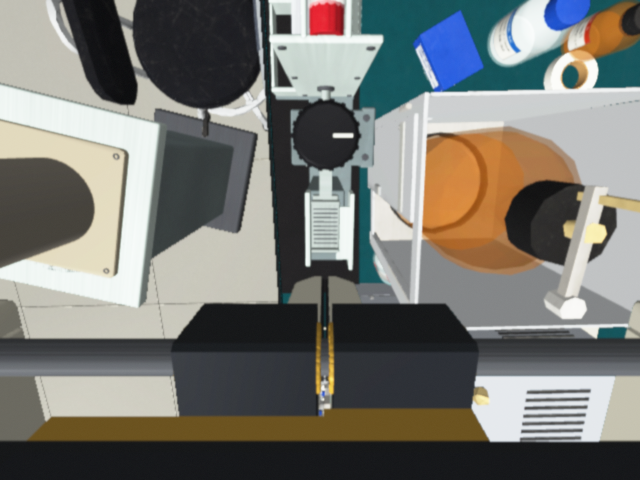

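The wrist view is aligned with the feeder. The tab pad spans about (310–340, 198–250), centred near (325,224). The knob top is centred at (326,134) and the finger tips are at (325,285). I'll fix the positions from this.

```bash
python3 - <<'E'
from h import *
import cv2
p=np.load("w2.npz")["P"]
def z(uv,z):
    r=np.array([uv[0]*p[2]-p[0],uv[1]*p[2]-p[1]]);return np.linalg.solve(r[:,:2],-r[:,3]-r[:,2]*z).round(4)
print("tab",z((325,224),.248),z((325,198),.251),z((325,250),.251),z((310,224),.248),z((340,224),.248),"knob",z((326,134),.302))
cv2.imwrite("pics/w2c.png",cv2.resize(cv2.imread("pics/w2.png")[90:310,250:400],None,fx=2.7,fy=2.7,interpolation=cv2.INTER_CUBIC))
E
```

```text
tab [0.4221 0.1178] [0.4163 0.1416] [0.4278 0.0943] [0.4086 0.1145] [0.4356 0.1211] knob [0.4043 0.1933]
```

View pics/w2c.png

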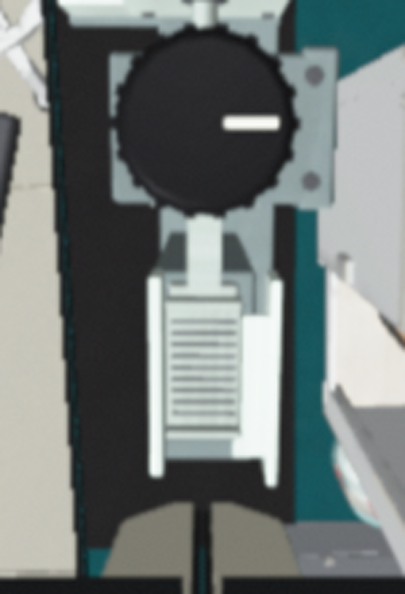

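carry_out([
  {"jaw":0,"dx":0.0025,"dy":0.003,"dz":0.05,"yaw":0},
  {"jaw":0,"dx":0,"dy":0,"dz":0.05,"yaw":0},
  {"jaw":0,"dx":0,"dy":0,"dz":0.033,"yaw":0},
  {"jaw":0,"dx":0,"dy":0,"dz":0.01,"yaw":0},
  {"jaw":0,"dx":0,"dy":0,"dz":0,"yaw":0},
  {"jaw":0,"dx":0,"dy":0,"dz":0,"yaw":0},
])

```text
t: 3.58
tool_pos: [0.4255, 0.1162, 0.2576]
orientation: [1.945, 2.465, 0.003]
force: [-0.8, -0.3, 0.1]
opening: 0.0006
gripper_force: 0.0
```

carry_out([
  {"jaw":0,"dx":0,"dy":0,"dz":0.004,"yaw":0},
  {"jaw":0,"dx":0,"dy":0,"dz":0.004,"yaw":0},
  {"jaw":0,"dx":0,"dy":0,"dz":0,"yaw":0},
  {"jaw":0,"dx":0,"dy":0,"dz":0,"yaw":0},
])

```text
t: 4.08
tool_pos: [0.4251, 0.1162, 0.2484]
orientation: [1.946, 2.465, 0.002]
force: [1.9, 0.2, 4.8]
opening: 0.0005
gripper_force: 2.4
```

carry_out([
  {"jaw":0,"dx":0,"dy":0,"dz":0.003,"yaw":0},
  {"jaw":0,"dx":0,"dy":0,"dz":0.002,"yaw":0},
  {"jaw":0,"dx":0,"dy":0,"dz":0,"yaw":0},
  {"jaw":0,"dx":0,"dy":0,"dz":0,"yaw":0},
])

```text
t: 4.58
tool_pos: [0.4252, 0.1162, 0.2439]
orientation: [1.946, 2.464, 0.002]
force: [0.8, 0.1, 8.5]
opening: 0.0003
gripper_force: 4.4
```

carry_out([
  {"jaw":0,"dx":0,"dy":0,"dz":0.001,"yaw":0},
  {"jaw":0,"dx":-0.006,"dy":0,"dz":0,"yaw":0},
  {"jaw":0,"dx":-0.006,"dy":0,"dz":0,"yaw":0},
  {"jaw":0,"dx":-0.006,"dy":0,"dz":0,"yaw":0},
  {"jaw":0,"dx":-0.006,"dy":0,"dz":0,"yaw":0},
  {"jaw":0,"dx":0,"dy":0,"dz":0,"yaw":0},
])

```text
t: 5.32
tool_pos: [0.4308, 0.0926, 0.2432]
orientation: [1.946, 2.464, 0.003]
force: [0.4, -0.1, 10.4]
opening: 0.0004
gripper_force: 5.2
```

carry_out([
  {"jaw":0,"dx":-0.005,"dy":0,"dz":0,"yaw":0},
  {"jaw":0,"dx":-0.005,"dy":0,"dz":0,"yaw":0},
  {"jaw":0,"dx":0,"dy":0,"dz":0,"yaw":0},
  {"jaw":0,"dx":0,"dy":0,"dz":0,"yaw":0},
])

```text
t: 5.82
tool_pos: [0.4328, 0.0843, 0.2432]
orientation: [-1.946, -2.466, -0.005]
force: [-1.7, 5.7, 10.7]
opening: 0.0007
gripper_force: 5.5
```

carry_out([
  {"jaw":0,"dx":-0.003,"dy":0,"dz":0,"yaw":0},
  {"jaw":0,"dx":-0.003,"dy":0,"dz":0,"yaw":0},
  {"jaw":0,"dx":0,"dy":0,"dz":0,"yaw":0},
  {"jaw":0,"dx":0,"dy":0,"dz":0,"yaw":0},
])

```text
t: 6.32
tool_pos: [0.4339, 0.0796, 0.2431]
orientation: [-1.944, -2.466, -0.007]
force: [-2.9, 11.2, 11.4]
opening: 0.0006
gripper_force: 8.8
```

carry_out([
  {"jaw":0,"dx":-0.003,"dy":0,"dz":0,"yaw":0},
  {"jaw":0,"dx":-0.003,"dy":0,"dz":0,"yaw":0},
  {"jaw":0,"dx":0,"dy":0,"dz":0,"yaw":0},
  {"jaw":0,"dx":0,"dy":0,"dz":0,"yaw":0},
])

```text
t: 6.82
tool_pos: [0.4342, 0.078, 0.2431]
orientation: [-1.936, -2.464, -0.015]
force: [-9.5, 31.5, 13.6]
opening: 0.0006
gripper_force: 19.2
```

```bash
python3 - <<'E'
from h import *
import cv2
a=read_camera("top")[...,::-1]
a=a[200:300,230:370];b=cv2.imread("pics/top0.png")[200:300,230:370]
c=read_camera("scene")[...,::-1][180:260,240:380];d=cv2.imread("pics/scene0.png")[180:260,240:380]
f=lambda i:cv2.resize(i,(400,290),interpolation=cv2.INTER_CUBIC)
cv2.imwrite("pics/cmp.png",np.vstack([np.hstack([f(b),f(a)]),np.hstack([f(d),f(c)])]))
E
```

```text
(no output)
```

View pics/cmp.png

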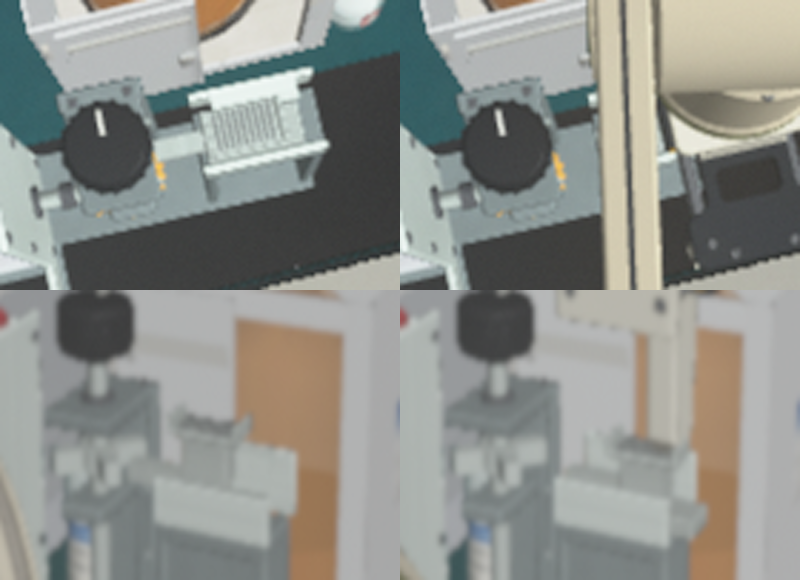

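The scene crop shows the tab shifted right to its end (400px-wide panel: from about 210 to about 245), and 33 N confirms the end stop. I'll relax the side load, then lift.

carry_out([
  {"jaw":0,"dx":0.003,"dy":0,"dz":0,"yaw":0},
  {"jaw":0,"dx":0,"dy":0,"dz":-0.004,"yaw":0},
  {"jaw":0,"dx":0,"dy":0,"dz":-0.008,"yaw":0},
  {"jaw":0,"dx":0,"dy":0,"dz":-0.05,"yaw":0},
  {"jaw":0,"dx":0,"dy":0,"dz":-0.05,"yaw":0},
  {"jaw":0,"dx":0,"dy":0,"dz":0,"yaw":0},
])

```text
t: 7.68
tool_pos: [0.4358, 0.0744, 0.3577]
orientation: [1.944, 2.462, 0.006]
force: [-0.3, 0.3, 0.2]
opening: 0.0004
gripper_force: 0.0
```

```bash
python3 - <<'E'
from h import *
import cv2
s=read_state();print(s["t"],s["q"].round(3),s["tool_pos"],s["orientation"])
p=P("wrist");a=read_camera("wrist")[...,::-1]
def prj(x):
    v=p@np.append(x,1);return v[:2]/v[2]
d=np.array([.233,-.972,0])
for t in(0,.0125,.025):print(t,prj(np.array([.4227,.1162,.248])+t*d),prj(np.array([.4227,.1162,.254])+(t-.022)*d),prj(np.array([.4227,.1162,.254])+(t+.022)*d))
print("knob",prj([.4045,.192,.304]))
cv2.imwrite("pics/w3.png",cv2.resize(a[80:320,230:430],None,fx=2.5,fy=2.5))
E
```

```text
7.675 [ 0.053 -0.32   1.66  -0.     1.796 -0.181] [0.43576412 0.07439167 0.35771702] [1.94386262 2.46209164 0.00633263]
0 [319.02249637 186.00617018] [318.83723315 157.33111172] [319.07356551 215.09228959]
0.0125 [319.08665334 201.88151499] [318.90644586 174.24715184] [319.13714116 230.6305924 ]
0.025 [319.1493212 217.3883864] [318.9739832  190.75372005] [319.19924076 245.80814208]
knob [317.60491552  58.65141138]
```

View pics/w3.png

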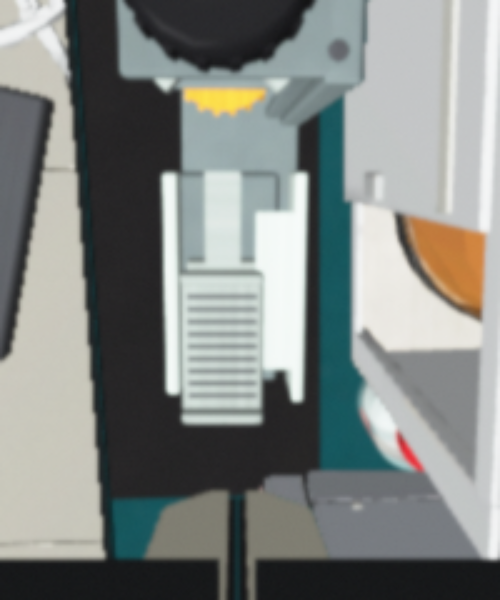

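The lips lie at rows 188 and 246 of the full image, which matches the 25 mm prediction, so the bolt is unlocked and the tab is up. Next I'll go over the knob and pre-wind the wrist, since counterclockwise is −yaw.

carry_out([
  {"jaw":0.072,"dx":0.0608,"dy":-0.0014,"dz":0,"yaw":0},
  {"jaw":0.072,"dx":0.0608,"dy":-0.0014,"dz":0,"yaw":0},
  {"jaw":0.072,"dx":0,"dy":0,"dz":0,"yaw":0.185},
  {"jaw":0.072,"dx":0,"dy":0,"dz":0,"yaw":0.185},
  {"jaw":0.072,"dx":0,"dy":0,"dz":0,"yaw":0.185},
  {"jaw":0.072,"dx":0,"dy":0,"dz":0,"yaw":0.185},
  {"jaw":0.072,"dx":0,"dy":0,"dz":0,"yaw":0.185},
  {"jaw":0.072,"dx":0,"dy":0,"dz":0,"yaw":0.185},
], grip_force=25)

```text
t: 8.72
tool_pos: [0.4028, 0.1916, 0.3513]
orientation: [-2.957, -1.06, 0.006]
force: [0.6, 0.2, -0.5]
opening: 0.0712
gripper_force: 0.0
```

carry_out([
  {"jaw":0.072,"dx":0,"dy":0,"dz":0,"yaw":0.185},
  {"jaw":0.072,"dx":0,"dy":0,"dz":0,"yaw":0.185},
  {"jaw":0.072,"dx":0,"dy":0,"dz":0,"yaw":0.185},
  {"jaw":0.072,"dx":0,"dy":0,"dz":0,"yaw":0.185},
  {"jaw":0.072,"dx":0,"dy":0,"dz":0,"yaw":0.185},
  {"jaw":0.072,"dx":0,"dy":0,"dz":0,"yaw":0.185},
  {"jaw":0.072,"dx":0,"dy":0,"dz":0,"yaw":0.185},
  {"jaw":0.072,"dx":0,"dy":0,"dz":0,"yaw":0},
])

```text
t: 9.72
tool_pos: [0.4029, 0.1916, 0.3517]
orientation: [3.0, -0.926, -0.004]
force: [0.3, -0.2, 0.4]
opening: 0.0715
gripper_force: 0.0
```

```bash
cat > v.py <<'E'
from h import *
import cv2
from scipy.spatial.transform import Rotation as R
s=read_state();m=R.from_rotvec(s["orientation"]).as_matrix()
print(s["t"],s["q"].round(3),s["tool_pos"].round(4),m.round(3).tolist(),s["opening"],s["force"].round(1))
t=np.array([.4045,.192,.271]);print("to knob, tool axes",m.T@(t-s["tool_pos"]))
# trough patch in top image against the first picture
fx=np.array([.972,.233,0]);fy=np.array([-.233,.972,0]);o=np.array([.4045,.192,0])+.122*fy
p=P("top")
def prj(x):
    v=p@np.append(x,1);return v[:2]/v[2]
a=read_camera("top")[...,::-1];b=cv2.imread("pics/top0.png")
c=np.float32([prj(o+x*fx+y*fy+[0,0,.022]) for x,y in((-.066,.048),(-.066,-.048),(-.02,-.048),(-.02,.048))])
H=cv2.getPerspectiveTransform(c,np.float32([[0,0],[95,0],[95,45],[0,45]]))
for n,i in(("start",b),("now",a)):
    w=cv2.warpPerspective(i,H,(96,46));g=w.astype(int)
    white=(g.min(2)>130).astype(int);red=((g[...,2]-g[...,1])>70).astype(int)
    print(n,"white rows",white.mean(1)[::4].round(2),"red",red.sum(),"red rows",red.sum(1)[::4])
cv2.imwrite("pics/last_top.png",a)
E
python3 v.py
```

```text
9.725 [ 0.329 -0.301  1.655 -0.     1.79   2.499] [0.4029 0.1916 0.3517] [[0.826, -0.564, -0.003], [-0.564, -0.826, -0.001], [-0.002, 0.003, -1.0]] 0.0715303124352644 [ 0.3 -0.2  0.4]
to knob, tool axes [ 0.00127902 -0.00142745  0.08067001]
start white rows [0.02 0.02 0.02 0.02 0.02 0.02 1.   1.   1.   1.   1.   1.  ] red 0 red rows [0 0 0 0 0 0 0 0 0 0 0 0]
now white rows [0.02 0.02 0.02 0.02 0.02 0.02 0.75 0.76 0.77 0.77 0.76 0.79] red 0 red rows [0 0 0 0 0 0 0 0 0 0 0 0]
```

carry_out([
  {"jaw":0.072,"dx":0.001,"dy":-0.0014,"dz":0.03,"yaw":0},
  {"jaw":0.072,"dx":0,"dy":0,"dz":0.03,"yaw":0},
  {"jaw":0.072,"dx":0,"dy":0,"dz":0.02,"yaw":0},
  {"jaw":0.04,"dx":0,"dy":0,"dz":0,"yaw":0},
  {"jaw":0.04,"dx":0,"dy":0,"dz":0,"yaw":0},
  {"jaw":0.04,"dx":0,"dy":0,"dz":0,"yaw":0},
  {"jaw":0.04,"dx":0,"dy":0,"dz":0,"yaw":0},
])

```text
t: 10.65
tool_pos: [0.4047, 0.1912, 0.2748]
orientation: [2.999, -0.928, -0.0]
force: [-6.9, -8.2, 3.5]
opening: 0.0502
gripper_force: 25.0
```

```bash
python3 v.py
```

```text
10.65 [ 3.290e-01 -3.060e-01  1.798e+00 -2.000e-03  1.651e+00  2.500e+00] [0.4047 0.1912 0.2748] [[0.825, -0.565, -0.001], [-0.565, -0.825, -0.003], [0.001, 0.003, -1.0]] 0.05017970459622048 [-6.9 -8.2  3.5]
to knob, tool axes [-0.00065349 -0.00053886  0.00380283]
start white rows [0.02 0.02 0.02 0.02 0.02 0.02 1.   1.   1.   1.   1.   1.  ] red 0 red rows [0 0 0 0 0 0 0 0 0 0 0 0]
now white rows [0.28 0.26 0.27 0.26 0.32 0.33 0.82 0.91 0.81 0.97 0.89 0.97] red 0 red rows [0 0 0 0 0 0 0 0 0 0 0 0]
```

carry_out([
  {"jaw":0.04,"dx":0,"dy":0.001,"dz":0,"yaw":-0.1},
  {"jaw":0.04,"dx":0,"dy":0,"dz":0,"yaw":-0.12},
  {"jaw":0.04,"dx":0,"dy":0,"dz":0,"yaw":-0.12},
  {"jaw":0.04,"dx":0,"dy":0,"dz":0,"yaw":-0.12},
  {"jaw":0.04,"dx":0,"dy":0,"dz":0,"yaw":-0.12},
  {"jaw":0.04,"dx":0,"dy":0,"dz":0,"yaw":-0.12},
  {"jaw":0.04,"dx":0,"dy":0,"dz":0,"yaw":-0.1},
  {"jaw":0.04,"dx":0,"dy":0,"dz":0,"yaw":0},
])

```text
t: 11.7
tool_pos: [0.4049, 0.1919, 0.2748]
orientation: [-3.126, -0.313, -0.002]
force: [-2.0, 1.7, 2.3]
opening: 0.05
gripper_force: 25.0
```

```bash
python3 v.py
```

```text
11.7 [ 0.328 -0.308  1.8    0.     1.649  1.699] [0.4049 0.1919 0.2748] [[0.98, 0.198, 0.001], [0.198, -0.98, 0.001], [0.001, -0.0, -1.0]] 0.05004157754052344 [-2.   1.7  2.3]
to knob, tool axes [-0.00038442 -0.00019025  0.00379675]
start white rows [0.02 0.02 0.02 0.02 0.02 0.02 1.   1.   1.   1.   1.   1.  ] red 0 red rows [0 0 0 0 0 0 0 0 0 0 0 0]
now white rows [0.38 0.29 0.28 0.36 0.41 0.41 0.94 0.96 0.88 0.96 0.99 0.98] red 0 red rows [0 0 0 0 0 0 0 0 0 0 0 0]
```

```bash
sed -i 's/white.mean(1)\[::4\]/white[:,3:45].mean(1)[::4]/' v.py; cat > pic.py <<'E'
import cv2,sys
a=cv2.imread("pics/last_top.png")[210:340,140:300]
cv2.imwrite(sys.argv[1],cv2.resize(a,None,fx=4,fy=4))
E
python3 v.py|tail -1
```

```text
now white rows [0.67 0.5  0.55 0.74 0.69 0.71 0.81 0.79 0.93 0.81 0.88 0.95] red 0 red rows [0 0 0 0 0 0 0 0 0 0 0 0]
```

carry_out([
  {"jaw":0.04,"dx":0,"dy":0,"dz":0,"yaw":-0.1},
  {"jaw":0.04,"dx":0,"dy":0,"dz":0,"yaw":-0.1},
  {"jaw":0.04,"dx":0,"dy":0,"dz":0,"yaw":-0.1},
  {"jaw":0.04,"dx":0,"dy":0,"dz":0,"yaw":-0.1},
  {"jaw":0.04,"dx":0,"dy":0,"dz":0,"yaw":0},
  {"jaw":0.04,"dx":0,"dy":0,"dz":0,"yaw":0},
])

```text
t: 12.55
tool_pos: [0.4048, 0.1923, 0.2748]
orientation: [-3.002, -0.923, -0.002]
force: [-5.1, 3.4, 6.5]
opening: 0.05
gripper_force: 25.0
```

```bash
python3 v.py|tail -1
```

```text
now white rows [0.43 0.64 0.67 0.67 0.6  0.62 0.69 0.45 0.71 0.64 0.83 0.79] red 0 red rows [0 0 0 0 0 0 0 0 0 0 0 0]
```

carry_out([
  {"jaw":0.04,"dx":0,"dy":0,"dz":0,"yaw":-0.1},
  {"jaw":0.04,"dx":0,"dy":0,"dz":0,"yaw":-0.1},
  {"jaw":0.04,"dx":0,"dy":0,"dz":0,"yaw":-0.1},
  {"jaw":0.04,"dx":0,"dy":0,"dz":0,"yaw":-0.1},
  {"jaw":0.04,"dx":0,"dy":0,"dz":0,"yaw":0},
  {"jaw":0.04,"dx":0,"dy":0,"dz":0,"yaw":0},
])

```text
t: 13.35
tool_pos: [0.4045, 0.1925, 0.2748]
orientation: [-2.758, -1.502, -0.002]
force: [-6.8, 4.0, 6.4]
opening: 0.0497
gripper_force: 25.0
```

```bash
python3 v.py
```

```text
13.35 [ 3.280e-01 -3.080e-01  1.800e+00  1.000e-03  1.649e+00  9.020e-01] [0.4045 0.1925 0.2748] [[0.543, 0.84, 0.001], [0.84, -0.543, 0.002], [0.002, -0.0, -1.0]] 0.0497484209953324 [-6.8  4.   6.4]
to knob, tool axes [-0.00045643  0.00026978  0.00375403]
start white rows [0. 0. 0. 0. 0. 0. 1. 1. 1. 1. 1. 1.] red 0 red rows [0 0 0 0 0 0 0 0 0 0 0 0]
now white rows [0.4  0.38 0.52 0.55 0.55 0.62 0.52 0.52 0.57 0.6  0.79 0.62] red 0 red rows [0 0 0 0 0 0 0 0 0 0 0 0]
```

```bash
cat > wv.py <<'E'
from h import *
import cv2,sys
fx=np.array([.972,.233,0]);fy=np.array([-.233,.972,0]);o=np.array([.4045,.192,0])+.122*fy
p=P("wrist");a=read_camera("wrist")[...,::-1]
def prj(x):
    v=p@np.append(x,1);return v[:2]/v[2]
c=np.float32([prj(o+x*fx+y*fy+[0,0,.03]) for x,y in((-.080,.056),(-.080,-.056),(-.03,-.056),(-.03,.056))])
q=read_state()["q"];print("q6",q[5].round(3),"corners",c.round(0).tolist(),"tower top",prj(o+.28*np.array([0,0,1])).round(0))
H=cv2.getPerspectiveTransform(c,np.float32([[0,0],[111,0],[111,49],[0,49]]))
w=cv2.warpPerspective(a,H,(112,50)).astype(int)
for r in range(2,50,4):
    s=""
    for k in range(2,112,4):
        b,g,d=w[r,k]
        s+="R" if d-g>60 else "#" if min(b,g,d)>170 else "+" if min(b,g,d)>110 else "." if max(b,g,d)>0 else " "
    print(s)
cv2.imwrite("pics/last_w.png",a)
E
python3 wv.py
```

```text
q6 0.902 corners [[164.0, 156.0], [239.0, 222.0], [266.0, 192.0], [191.0, 123.0]] tower top [123. 121.]
##########RRRRRRRR#########+
##########RRRRRRRR##########
##########RRRRRRRR##########
##########RRRRRRRR##########
#########RRRRRRRRR##########
#########RRRRRRRRR##########
#########RRRRRRRRR##########
#########RRRRRRRRR##########
##########++++++++##########
############################
############################
++++++++++++++++++##########
```

```bash
python3 - <<'E'
from h import *
from scipy.spatial.transform import Rotation as R
s=read_state();m=R.from_rotvec(s["orientation"]).as_matrix()
V=camera_model("wrist")["view"];K=camera_model("wrist")["camera_matrix"]
C=-V[:3,:3].T@V[:3,3];ct=m.T@(C-s["tool_pos"]);Rt=V[:3,:3]@m
print("cam in tool",ct)
fx=np.array([.972,.233,0]);fy=np.array([-.233,.972,0]);k=np.array([.4045,.192,0]);o=k+.122*fy
for q6 in np.arange(.9,-2.7,-.3):
    a=.996+(.902-q6);mm=np.array([[np.cos(a),np.sin(a),0],[np.sin(a),-np.cos(a),0],[0,0,-1]]).T
    T=np.array([.4045,.192,.275]);c=T+mm@ct;d=c-o;cf=[d@fx,d@fy,c[2]]
    out=[]
    for x,y in((-.05,.03),(-.05,-.03),(-.036,0)):
        X=o+x*fx+y*fy+[0,0,.034];u=Rt@mm.T@(X-c);u=u*[1,-1,-1];px=K@u/u[2]
        # entry of sight line into tower box
        g=np.array([x,y,.034]);t=np.linspace(0,1,400)[:,None];L=g+t*(np.array(cf)-g)
        blk=((abs(L[:,0])<.042)&(abs(L[:,1])<.056)&(L[:,2]<.28)&(L[:,0]>x+.004)).sum()
        out.append((px[:2].round(0).astype(int).tolist() if u[2]>0 else None,blk))
    print(round(q6,2),np.round(cf,3),out)
E
```

```text
cam in tool [ 0.07223216 -0.00037727 -0.165636  ]
0.9 [ 0.052 -0.072  0.441] [([196, 152], np.int64(210)), ([237, 189], np.int64(210)), ([225, 161], np.int64(223))]
0.6 [ 0.035 -0.059  0.441] [([217, 115], np.int64(204)), ([247, 163], np.int64(204)), ([243, 133], np.int64(219))]
0.3 [ 0.015 -0.051  0.441] [([250, 85], np.int64(192)), ([264, 142], np.int64(192)), ([269, 111], np.int64(210))]
0.0 [-0.007 -0.05   0.441] [([291, 67], np.int64(167)), ([287, 126], np.int64(167)), ([302, 99], np.int64(186))]
-0.3 [-0.028 -0.055  0.441] [([336, 64], np.int64(97)), ([314, 119], np.int64(97)), ([337, 97], np.int64(44))]
-0.6 [-0.046 -0.067  0.441] [([379, 75], np.int64(0)), ([343, 120], np.int64(0)), ([370, 107], np.int64(0))]
-0.9 [-0.061 -0.083  0.441] [([416, 99], np.int64(0)), ([369, 130], np.int64(0)), ([399, 126], np.int64(0))]
-1.2 [-0.07  -0.102  0.441] [([443, 132], np.int64(0)), ([391, 148], np.int64(0)), ([419, 153], np.int64(0))]
-1.5 [-0.072 -0.124  0.441] [([458, 172], np.int64(0)), ([406, 171], np.int64(0)), ([431, 184], np.int64(0))]
-1.8 [-0.068 -0.145  0.441] [([460, 213], np.int64(0)), ([413, 197], np.int64(0)), ([432, 216], np.int64(0))]
-2.1 [-0.058 -0.164  0.441] [([450, 251], np.int64(0)), ([412, 223], np.int64(0)), ([423, 246], np.int64(0))]
-2.4 [-0.043 -0.18   0.441] [([430, 284], np.int64(0)), ([403, 247], np.int64(0)), ([407, 272], np.int64(0))]
```

Both the top camera (blocked by the arm) and the wrist camera (blocked by the tower) miss the trough in this pose. I'll let go and rotate the open hand to where the wrist camera sees the trough, then regrip.

carry_out([
  {"jaw":0.072,"dx":0,"dy":0,"dz":0,"yaw":0},
  {"jaw":0.072,"dx":0,"dy":0,"dz":0,"yaw":0},
  {"jaw":0.072,"dx":0,"dy":0,"dz":-0.02,"yaw":0},
  {"jaw":0.072,"dx":0,"dy":0,"dz":-0.02,"yaw":0},
  {"jaw":0.072,"dx":0,"dy":0,"dz":0,"yaw":-0.185},
  {"jaw":0.072,"dx":0,"dy":0,"dz":0,"yaw":-0.185},
  {"jaw":0.072,"dx":0,"dy":0,"dz":0,"yaw":-0.185},
  {"jaw":0.072,"dx":0,"dy":0,"dz":0,"yaw":-0.185},
])

```text
t: 14.45
tool_pos: [0.4052, 0.1918, 0.3156]
orientation: [2.018, 2.406, 0.003]
force: [0.5, -0.5, 0.5]
opening: 0.072
gripper_force: 0.0
```

carry_out([
  {"jaw":0.072,"dx":0,"dy":0,"dz":0,"yaw":-0.185},
  {"jaw":0.072,"dx":0,"dy":0,"dz":0,"yaw":-0.185},
  {"jaw":0.072,"dx":0,"dy":0,"dz":0,"yaw":-0.185},
  {"jaw":0.072,"dx":0,"dy":0,"dz":0,"yaw":-0.185},
  {"jaw":0.072,"dx":0,"dy":0,"dz":0,"yaw":-0.1},
  {"jaw":0.072,"dx":0,"dy":0,"dz":0,"yaw":0},
  {"jaw":0.072,"dx":0,"dy":0,"dz":0,"yaw":0},
])

```text
t: 15.32
tool_pos: [0.4049, 0.1917, 0.3146]
orientation: [0.874, 3.016, 0.001]
force: [-1.1, -0.0, -0.1]
opening: 0.0718
gripper_force: 0.0
```

```bash
python3 wv.py; python3 v.py; python3 - <<'E'
import cv2
cv2.imwrite("pics/w4.png",cv2.resize(cv2.imread("pics/last_w.png")[0:300,200:560],None,fx=2,fy=2))
E
```

```text
q6 -0.679 corners [[381.0, 48.0], [314.0, 121.0], [343.0, 151.0], [410.0, 81.0]] tower top [480. 118.]
............................
###########################+
#++.......................##
##+.......................##
##+.......................##
##+.......................##
##+.......................##
##+.......................##
##+.......................##
###+++++++++++++++#+++++++##
############################
##########################+#
15.375 [ 0.328 -0.307  1.728 -0.     1.72  -0.679] [0.4048 0.1917 0.3143] [[-0.845, 0.534, 0.001], [0.534, 0.845, 0.0], [-0.001, 0.001, -1.0]] 0.0719237466564774 [-0.5 -0.9  0.6]
to knob, tool axes [4.41732120e-04 4.03885791e-05 4.32944425e-02]
start white rows [0. 0. 0. 0. 0. 0. 1. 1. 1. 1. 1. 1.] red 0 red rows [0 0 0 0 0 0 0 0 0 0 0 0]
now white rows [0.07 0.07 0.07 0.05 0.05 0.02 0.26 0.31 0.31 0.31 0.31 0.36] red 0 red rows [0 0 0 0 0 0 0 0 0 0 0 0]
```

View pics/w4.png

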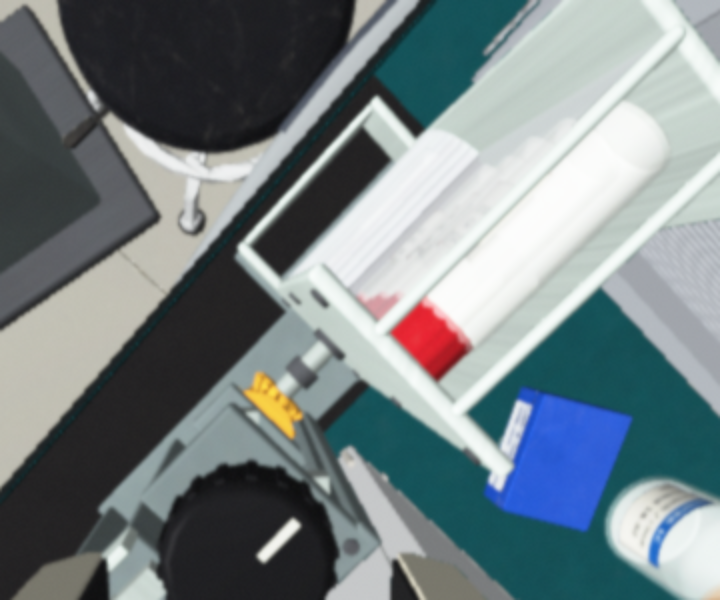

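The wrist view now shows the trough, with its dark floor empty at crop (310,190). The top vial with its red cap is in the tower, and the knob mark has turned about 1.5 rad, so the grip did not slip. I'll regrip here.

carry_out([
  {"jaw":0.072,"dx":0,"dy":0,"dz":0.02,"yaw":0},
  {"jaw":0.072,"dx":0,"dy":0,"dz":0.02,"yaw":0},
  {"jaw":0.04,"dx":0,"dy":0,"dz":0,"yaw":0},
  {"jaw":0.04,"dx":0,"dy":0,"dz":0,"yaw":0},
  {"jaw":0.04,"dx":0,"dy":0,"dz":0,"yaw":0},
  {"jaw":0.04,"dx":0,"dy":0,"dz":0,"yaw":0},
  {"jaw":0.04,"dx":0,"dy":0,"dz":0,"yaw":-0.1},
  {"jaw":0.04,"dx":0,"dy":0,"dz":0,"yaw":-0.1},
])

```text
t: 16.42
tool_pos: [0.4047, 0.1915, 0.2741]
orientation: [0.561, 3.091, -0.0]
force: [-2.0, -3.2, 1.5]
opening: 0.0501
gripper_force: 25.0
```

carry_out([
  {"jaw":0.04,"dx":0,"dy":0,"dz":0,"yaw":-0.1},
  {"jaw":0.04,"dx":0,"dy":0,"dz":0,"yaw":-0.1},
  {"jaw":0.04,"dx":0,"dy":0,"dz":0,"yaw":0},
  {"jaw":0.04,"dx":0,"dy":0,"dz":0,"yaw":0},
  {"jaw":0.04,"dx":0,"dy":0,"dz":0,"yaw":0},
])

```text
t: 17.05
tool_pos: [0.4048, 0.1916, 0.2741]
orientation: [0.256, 3.131, 0.0]
force: [-2.3, -2.8, 3.4]
opening: 0.05
gripper_force: 25.0
```

```bash
python3 wv.py
```

```text
q6 -1.08 corners [[447.0, 80.0], [351.0, 122.0], [367.0, 164.0], [461.0, 125.0]] tower top [568. 202.]
............................
###########################+
###+++++++++++++++++++++++##
######################RRRR##
######################RRRR##
#################+##+#RRRR##
#################++++#RRRR##
######################RRR+##
###+#####++++++++#####RRR+##
###+++++++++++++++++++++++##
############################
############################
```

carry_out([
  {"jaw":0.04,"dx":0,"dy":0,"dz":0,"yaw":-0.1},
  {"jaw":0.04,"dx":0,"dy":0,"dz":0,"yaw":-0.1},
  {"jaw":0.04,"dx":0,"dy":0,"dz":0,"yaw":-0.1},
  {"jaw":0.04,"dx":0,"dy":0,"dz":0,"yaw":0},
  {"jaw":0.04,"dx":0,"dy":0,"dz":0,"yaw":0},
  {"jaw":0.04,"dx":0,"dy":0,"dz":0,"yaw":0},
])

```text
t: 17.85
tool_pos: [0.4048, 0.1919, 0.2741]
orientation: [-0.213, 3.134, 0.001]
force: [-1.9, -1.5, 5.3]
opening: 0.0501
gripper_force: 25.0
```

```bash
python3 wv.py
```

```text
q6 -1.379 corners [[476.0, 124.0], [375.0, 134.0], [378.0, 179.0], [475.0, 169.0]] tower top [573. 274.]
............................
###########################+
###+#+++++#+##+#+++++++++###
######################RRR###
######################RRR###
#################++++#RRR###
##################+###RRR###
######################RRR###
###+#####++++++++#####.RR###
###++++++++++++++++++++++###
############################
############################
```

The first vial is in the trough. I'll continue towards the second.

carry_out([
  {"jaw":0.04,"dx":0,"dy":0,"dz":0,"yaw":-0.1},
  {"jaw":0.04,"dx":0,"dy":0,"dz":0,"yaw":-0.1},
  {"jaw":0.04,"dx":0,"dy":0,"dz":0,"yaw":-0.1},
  {"jaw":0.04,"dx":0,"dy":0,"dz":0,"yaw":-0.1},
  {"jaw":0.04,"dx":0,"dy":0,"dz":0,"yaw":-0.1},
  {"jaw":0.04,"dx":0,"dy":0,"dz":0,"yaw":-0.1},
  {"jaw":0.04,"dx":0,"dy":0,"dz":0,"yaw":0},
  {"jaw":0.04,"dx":0,"dy":0,"dz":0,"yaw":0},
])

```text
t: 18.9
tool_pos: [0.4046, 0.1923, 0.2741]
orientation: [-1.13, 2.93, 0.002]
force: [-3.1, 1.5, 4.7]
opening: 0.05
gripper_force: 25.0
```

```bash
python3 wv.py
```

```text
q6 -1.979 corners [[486.0, 223.0], [407.0, 177.0], [385.0, 214.0], [462.0, 258.0]] tower top [522. 397.]
............................
############################
####################+#+++###
######################RRR###
######################RRR###
######################RRR###
######################RRR###
######################RRR###
############+++++#####RR.###
####+++++++++++++++#########
############################
############################
```

carry_out([
  {"jaw":0.04,"dx":0,"dy":0,"dz":0,"yaw":-0.1},
  {"jaw":0.04,"dx":0,"dy":0,"dz":0,"yaw":-0.1},
  {"jaw":0.04,"dx":0,"dy":0,"dz":0,"yaw":0},
  {"jaw":0.04,"dx":0,"dy":0,"dz":0,"yaw":0},
  {"jaw":0.04,"dx":0,"dy":0,"dz":0,"yaw":0},
])

```text
t: 19.58
tool_pos: [0.4044, 0.1924, 0.274]
orientation: [-1.418, 2.803, 0.002]
force: [-3.1, 0.8, 5.2]
opening: 0.0496
gripper_force: 25.0
```

```bash
python3 wv.py
```

```text
q6 -2.179 corners [[477.0, 253.0], [411.0, 194.0], [382.0, 226.0], [448.0, 282.0]] tower top [492. 428.]
............................
############################
#####+++#++###+#+++++++++###
######################RRR###
######################RRR###
######################RRR###
######################RRR###
######################RR+###
##########+#++++######RR+###
############################
############################
############################
```

carry_out([
  {"jaw":0.04,"dx":0,"dy":0,"dz":0,"yaw":-0.08},
  {"jaw":0.04,"dx":0,"dy":0,"dz":0,"yaw":-0.08},
  {"jaw":0.04,"dx":0,"dy":0,"dz":0,"yaw":0},
  {"jaw":0.04,"dx":0,"dy":0,"dz":0,"yaw":0},
  {"jaw":0.04,"dx":0,"dy":0,"dz":0,"yaw":0},
])

```text
t: 20.25
tool_pos: [0.4043, 0.1925, 0.274]
orientation: [-1.637, 2.68, 0.002]
force: [-4.2, 2.4, 6.0]
opening: 0.0501
gripper_force: 25.0
```

```bash
python3 wv.py
```

```text
q6 -2.339 corners [[465.0, 276.0], [411.0, 208.0], [378.0, 235.0], [433.0, 300.0]] tower top [464. 448.]
............................
###########################+
##+++++++++++++++++++++.####
######################RR####
######################RR+###
##################+###RR+###
#################++++RRR+###
######################RR+###
#########++++++++#####RR+###
############################
############################
###############+############
```

carry_out([
  {"jaw":0.04,"dx":0,"dy":0,"dz":0,"yaw":-0.08},
  {"jaw":0.04,"dx":0,"dy":0,"dz":0,"yaw":-0.08},
  {"jaw":0.04,"dx":0,"dy":0,"dz":0,"yaw":0},
  {"jaw":0.04,"dx":0,"dy":0,"dz":0,"yaw":0},
  {"jaw":0.04,"dx":0,"dy":0,"dz":0,"yaw":0},
])

```text
t: 20.92
tool_pos: [0.4042, 0.1926, 0.2741]
orientation: [-1.847, 2.541, 0.003]
force: [-4.9, 1.4, 6.2]
opening: 0.0506
gripper_force: 25.0
```

```bash
python3 wv.py
```

```text
q6 -2.499 corners [[451.0, 296.0], [410.0, 222.0], [373.0, 243.0], [416.0, 314.0]] tower top [435. 464.]
............................
###########################+
##+++++++++++++++++++++.####
######################RR####
######################RR####
#####################RRR####
#################++++RRR####
######################RR####
############++++######RR####
############################
##############+#############
##############.#############
```

carry_out([
  {"jaw":0.072,"dx":0,"dy":0,"dz":0,"yaw":0},
  {"jaw":0.072,"dx":0,"dy":0,"dz":0,"yaw":0},
  {"jaw":0.072,"dx":0,"dy":0,"dz":-0.02,"yaw":0},
  {"jaw":0.072,"dx":0,"dy":0,"dz":-0.02,"yaw":0},
  {"jaw":0.072,"dx":0,"dy":0,"dz":0,"yaw":0.18},
  {"jaw":0.072,"dx":0,"dy":0,"dz":0,"yaw":0.18},
  {"jaw":0.072,"dx":0,"dy":0,"dz":0,"yaw":0.18},
  {"jaw":0.072,"dx":0,"dy":0,"dz":0,"yaw":0.18},
])

```text
t: 21.98
tool_pos: [0.4052, 0.1918, 0.3156]
orientation: [-0.825, 3.029, 0.0]
force: [0.1, 0.4, -1.3]
opening: 0.0718
gripper_force: 0.0
```

carry_out([
  {"jaw":0.072,"dx":0,"dy":0,"dz":0,"yaw":0.18},
  {"jaw":0.072,"dx":0,"dy":0,"dz":0,"yaw":0.18},
  {"jaw":0.072,"dx":0,"dy":0,"dz":0,"yaw":0.18},
  {"jaw":0.072,"dx":0,"dy":0,"dz":0,"yaw":0.18},
  {"jaw":0.072,"dx":0,"dy":0,"dz":0,"yaw":0.18},
  {"jaw":0.072,"dx":0,"dy":0,"dz":0,"yaw":0.18},
  {"jaw":0.072,"dx":0,"dy":0,"dz":0,"yaw":0},
  {"jaw":0.072,"dx":0,"dy":0,"dz":0,"yaw":0},
])

```text
t: 22.98
tool_pos: [0.4049, 0.1917, 0.3145]
orientation: [0.834, 3.028, 0.001]
force: [-0.9, -0.1, -0.0]
opening: 0.0718
gripper_force: 0.0
```

```bash
cp pics/w4.png pics/w4_keep.png; python3 wv.py; python3 - <<'E'
import cv2,numpy as np
a=cv2.imread("pics/last_w.png");h=cv2.resize(a[0:300,200:560],None,fx=2,fy=2).astype(int)
b=cv2.imread("pics/w4.png").astype(int)
for n,i in(("before",b),("now",h)):
    red=((i[...,2]-i[...,1]>60)&(i[...,2]-i[...,0]>60)).astype(np.uint8)
    k,l,s,c=cv2.connectedComponentsWithStats(red);print(n,[(s[j].tolist()) for j in range(1,k) if s[j,4]>100])
    # knob mark
    w=(i.min(2)>170).astype(np.uint8)[470:600,170:330];k,l,s,c=cv2.connectedComponentsWithStats(w)
    print([(s[j].tolist()) for j in range(1,k) if 200<s[j,4]<1500])
E
```

```text
q6 -0.705 corners [[385.0, 50.0], [317.0, 121.0], [345.0, 151.0], [413.0, 84.0]] tower top [483. 122.]
............................
###########################+
#++++++++++++++++++++++..+##
##+###################RRRR##
######################RRRR##
##+##############++++#RRRR##
#################+++++RRRR##
##+###################RRRR##
##++######+++++++#####RRRR##
######################+RR+##
############################
############################
before [[391, 300, 78, 79, 3410]]
[[88, 50, 41, 41, 521]]
now [[257, 230, 42, 45, 1060], [396, 317, 45, 47, 1218]]
[[135, 0, 24, 16, 244], [14, 66, 48, 31, 493]]
```

The visible trough shows vial 1 at the front. A second vial could be hidden behind the tower's front panel, and by angle the second drop is due about now. I'll move the wrist camera in front of the feeder to look underneath.

carry_out([
  {"jaw":0.093,"dx":0.0578,"dy":-0.0067,"dz":0,"yaw":0},
  {"jaw":0.093,"dx":0.0578,"dy":-0.0067,"dz":0,"yaw":0},
  {"jaw":0.093,"dx":0.0578,"dy":-0.0067,"dz":0,"yaw":0},
  {"jaw":0.093,"dx":0,"dy":0,"dz":0,"yaw":-0.185},
  {"jaw":0.093,"dx":0,"dy":0,"dz":0,"yaw":-0.185},
  {"jaw":0.093,"dx":0,"dy":0,"dz":0,"yaw":-0.185},
  {"jaw":0.093,"dx":0,"dy":0,"dz":0,"yaw":-0.185},
  {"jaw":0.093,"dx":0,"dy":0,"dz":0.06,"yaw":0},
])

```text
t: 24.02
tool_pos: [0.2479, 0.2657, 0.2576]
orientation: [-0.319, 3.117, 0.008]
force: [1.3, 0.1, 0.1]
opening: 0.0927
gripper_force: 0.0
```

carry_out([
  {"jaw":0.093,"dx":0,"dy":0,"dz":0.06,"yaw":0},
  {"jaw":0.093,"dx":0,"dy":0,"dz":0,"yaw":0},
])

```text
t: 24.28
tool_pos: [0.2425, 0.2613, 0.1885]
orientation: [0.313, -3.117, 0.009]
force: [-0.4, -0.2, 0.4]
opening: 0.0932
gripper_force: 0.0
```

```bash
cat > front.py <<'E'
from h import *
import cv2
fx=np.array([.972,.233,0]);fy=np.array([-.233,.972,0]);o=np.array([.4045,.192,0])+.122*fy
s=read_state();print(s["t"],s["q"].round(2),s["tool_pos"])
p=P("wrist");a=read_camera("wrist")[...,::-1];cv2.imwrite("pics/front.png",a)
def prj(x,y,z):
    v=p@np.append(o+x*fx+y*fy+[0,0,z],1);return (v[:2]/v[2]).round(0)
for n,q in(("v1 cap",(-.056,-.05,.022)),("v1 foot",(-.056,.05,.022)),("v2 cap",(-.032,-.05,.036)),("wall top",(-.07,0,.046)),("panel z.06",(-.042,0,.06)),("panel z.1",(-.042,0,.1)),("panel z.28",(-.042,0,.28))):print(n,prj(*q))
u0,v0=prj(-.07,.06,.046);u1,v1=prj(-.042,-.06,.15)
L=sorted((u0,u1));T=sorted((v0,v1))
for r in np.arange(max(T[0]-6,0),min(T[1]+6,479),3):
    t=""
    for k in np.arange(max(L[0]-15,0),min(L[1]+15,639),3):
        b,g,d=a[int(r),int(k)].astype(int)
        t+="R" if d-g>60 and d-b>60 else "b" if max(b,g,d)<45 else "%X"%(min(b,g,d)//16)
    print(int(r),t)
E
python3 front.py
```

```text
24.275 [ 0.68 -0.56  2.14 -0.    1.58 -1.09] [0.24248755 0.26125811 0.18850998]
v1 cap [295. 308.]
v1 foot [392. 305.]
v2 cap [295. 335.]
wall top [344. 303.]
panel z.06 [346. 337.]
panel z.1 [348. 362.]
panel z.28 [382. 682.]
296 bbbbbbbbbbbb4CBCCCCCCCCCCCCCCCCCCCCCCCCCCCCCCCCCCC9bbbbbb
299 bbbbbbbbbbbb4CBCCCCCCCCCCCCCCCCCCCCCCCCCCCDDDDDDDDC5bbbbb
302 bbbbbbbbbbbb6BDDDDEEEEEEEEEEEEEEEEEEEEEEEEEEEEEEEEECbbbbb
305 bbbbbbbbbbbbACADDDDDDDDDDCCCFFFFFFFFFEEEEEEEEE89BCFD3bbbb
308 bbbbbbbbbbbbDE7RRRRRRCDDDDEEFFFFFFFFFFFFFFFFFE89BCFD3bbbb
311 bbbbbbbbbbbbCE7RRRRRRCEEEEEEFFFFFFFFFFFFFFFFFE89BCED3bb1b
314 bbbbbbbbbbbbAE7RRRRRRBEEEEEEEEFFFFFFFEFFFFFFFEAABBEC2bb1b
317 bbbbbbbbbbbb9E7RRRRRRCEEEEEEDCEDECEEEDEEEEEEDDABBBECbbb11
320 bbbbbbbbbbbb9E8RRRRRRACCCCCCAABABBBCBCCCCCDDDC9BBCECbbb11
323 bbbbbbbbbbbb8E85RRRRRADDDDDDDDEEEEEEEEEEEEEFFE9BBCECbbb11
326 bbbbbbbbbbbb6E95RRRRRBEEEEEEFFFFFFFFFFFFFFFFFE9BCCECbbb11
329 5566666666778E95RRRRRBFFFFFFFFFFFFFFFFFFFFFFFFBBCCEBbbb11
332 8888888888889EARRRRRRCFFFFFFFFFFFFFFFFFFFFFFFFECCCEBbbb11
335 8888888888888EARRRRRRCFFFFFFFFFFFFFFFFFFFFFFFFFDCCDBbbb11
338 5
[... 844 characters left out ...]
EEEEEEEEEEEEEEEECC
380 5455888888CA6EEEEEEEEEEEEEEEEEEEEEEEEEEEEEEEEEEEEEEEEEECD
383 4543555446CA6EEEEEEEEEEEEEEEEEEEEEEEEEEEEEEEEEEEEEEEEEECC
386 3632222116C97EEEEEEEEEEEEEEEEEEEEEEEEEEEEEEEEEEEEEEEEEECC
389 4532111119B87EEEEEEEEEEEEEEEEEEEEEEEEEEEEEEEEEEEEEEEEEEDC
392 554333333BB77EEEEEEEEEEEEEEEEEEEEEEEEEEEEEEEEEEEEEEEEEEEC
395 965558999CA68EEEEEEEFFFFEEEEEEEEEEEEEEEEEEEEEEEEEEEEEEEEB
398 C6665CCCCCA68EFFFFFEEFEEFFEEEEEEEEEEEEEEEEEEEEEEEEEEEEEEB
401 D6666DDDDC968EFEFFEEEFEEEEEEEEFEEFEEEEEEEEEEEEEFEEFFFFFEB
404 C6666CCCDB858EFFFFFFFFFFFFFFFFFFFFFFFFFFFFFFFFFFFFFFFFFFC
407 A5555898CB758FFFFFFFFFFFFFFFFFFFFFFFFFFFFFFFFFFFFFFFFFFFC
410 4A999723CA658FFFFFFFFFFFFFFFFEEEEEEEEEEEEEEEEEEEEEEEEEEEC
```

carry_out([
  {"jaw":0.093,"dx":-0.035,"dy":0,"dz":0,"yaw":0},
  {"jaw":0.093,"dx":0,"dy":0,"dz":0,"yaw":0},
  {"jaw":0.093,"dx":0,"dy":0,"dz":0,"yaw":0},
])

```text
t: 24.7
tool_pos: [0.2811, 0.2716, 0.1966]
orientation: [-0.311, 3.123, 0.003]
force: [-0.4, -0.4, -0.6]
opening: 0.0933
gripper_force: 0.0
```

```bash
cat >> front.py <<'E'
th=np.linspace(0,6.28,60)
for c in((-.056,.022),(-.050,.022),(-.032,.033),(-.03,.036),(-.028,.022),(-.025,.06),(-.037,.06)):
    r=[prj(c[0]+.014*np.cos(t),-.03,c[1]+.014*np.sin(t))[1] for t in th];print("vial at",c,"rows",min(r),max(r))
E
python3 front.py | grep -v '^3[5-9].\|^4'
```

```text
24.7 [ 0.64 -0.47  2.06  0.    1.55 -1.13] [0.28108602 0.27164417 0.19657381]
v1 cap [292. 266.]
v1 foot [389. 263.]
v2 cap [292. 293.]
wall top [341. 259.]
panel z.06 [343. 292.]
panel z.1 [345. 312.]
panel z.28 [377. 564.]
251 bbbbbbbbbbbb4BBBBBBBBBBBBBBBBBBBBBBBBBBBBBBBBBBBBBAbbbb111
254 bbbbbbbbbbbb4CBBBBBCBBBBBCCCCCCCCCCCCCDDDEEEEEEEEEC9bbb111
257 bbbbbbbbbbbb6BDEEEEEEEEEEEEEEEEEEEEEEEEDDDDDDDBABBED3bb111
260 bbbbbbbbbbbbDE9BBAAABBBBBAAAEEFFFFFFFEEEEEEEEE87BBED3bb111
263 bbbbbbbbbbbbED6RRRRRRAAAAAAAFFFFFFFFFEEEEEEEEE97BBED2bb111
266 bbbbbbbbbbbbBE6RRRRRRBCCDDDDFFFFFFFFFFFFFFFFFE98BBECbbb111
269 bbbbbbbbbbbbAE7RRRRRRBEEEEEEEEFFFFFFFEEEEEEEED88BBEDbbb111
272 bbbbbbbbbbbb9E7RRRRRRADDDDDDDDEDECEEEDEEEEEEED9ABBECbbb111
275 bbbbbbbbbbbb9E8RRRRRRADDDDDDBBCBCBCCCBCCCCCCCB9ABBECbbb111
278 bbbbbbbbbbbb7E84RRRRR9BBBBBB889999AAABCCCCCCDD8BBBECbbb113
281 bbbbbbbbbbbb5E95RRRRRACDDDDDDDEEEEEEEEEEEEEEFE9ABBECbbb11b
284 bbbbbbbbbbbb4E95RRRRRBEEEEEEFFFFFFFFFFFFFFFFFFABCBECbbb11b
287 bbbbbbbbb2234EA5RRRRRBFFFFFFFFFFFFFFFFFFFFFFFFBBCCEBbbb11b
290 6677777777888EA5RRRRRBFFFFFFFFFFFFFFFFFFFFFFFFECBCDC
[... 786 characters left out ...]
EEEEEEEEEEEEEEEEEEEEEEEEEEEEEEEEEEEECBC
332 767888888BB76EEEEEEEEEEEEEEEEEEEEEEEEEEEEEEEEEEEEEEEEEECBC
335 646888888CA67EEEEEEEEEEEEEEEEEEEEEEEEEEEEEEEEEEEEEEEEEEDBB
338 4344555557644888888888888888888888888888888888888888888866
341 4444444444444444444444444444444444444444444444444444444444
344 6666666666666666666666666666666656665566665666656566655656
347 5555555555555555565555555555655555555555555555555555555555
vial at (-0.056, 0.022) rows 252.0 279.0
vial at (-0.05, 0.022) rows 258.0 285.0
vial at (-0.032, 0.033) rows 278.0 306.0
vial at (-0.03, 0.036) rows 281.0 309.0
vial at (-0.028, 0.022) rows 278.0 304.0
vial at (-0.025, 0.06) rows 295.0 325.0
vial at (-0.037, 0.06) rows 283.0 313.0
```

```bash
cat >> front.py <<'E'
print("----")
for r in(266,270,288,292,296,300):print(r,"".join("%X"%(int(v)//16) for v in a[r,275:310,2]),"|","".join("%X"%(int(v)//16) for v in a[r,375:410].min(1)))
pr=lambda x,y,z:(lambda v:v[:2]/v[2])(p@np.append(o+x*fx+y*fy+[0,0,z],1))
for c in((-.056,.022),(-.032,.036),(-.028,.022)):
    for f in(.8,1.57,2.2):
        e=[pr(c[0]+.014*np.cos(f),y,c[1]+.014*np.sin(f)) for y in(-.048,.048)];print(c,f,"row",e[0][1].round(1),"len px",(e[1]-e[0])[0].round(1))
E
python3 front.py | sed '1,/----/d'
```

```text
266 22222226BEEEC976ADEEEEEEEEEEEEEEFFE | FFFFFFEEEDA647ABBBBBCDEEEDB73221211
270 222222249EEECA769DDDDDDDDDDDDDDEEFE | EEEEEEEEDC9547ABBBBBBDEEEDB63222111
288 3333333349EEEDA868BDDEEEEEEEEEEEEFF | FFFFFFFFEECA9ABBBCCCCDEEDC942222222
292 888888888ADEDCA868CEEEEEEEEEEEEEEFF | FFFFFFFFFFFEEDCBBBCCCCDDDCBA7322222
296 888888889BCCB97667ACDDDDDDDDDDDDDEE | FFFFFFFFFFFEFECBBBBBCCCCDDDCCA74222
300 88888889BCCB9765568BBBBBBBBBBBBBBCD | EEEEEEEEEEEEFEDCBBBBBBCCCCCDDCCA852
(-0.056, 0.022) 0.8 row 279.5 len px 95.3
(-0.056, 0.022) 1.57 row 271.7 len px 97.1
(-0.056, 0.022) 2.2 row 262.9 len px 97.0
(-0.032, 0.036) 0.8 row 307.4 len px 97.3
(-0.032, 0.036) 1.57 row 300.0 len px 99.2
(-0.032, 0.036) 2.2 row 291.0 len px 99.1
(-0.028, 0.022) 0.8 row 305.0 len px 93.4
(-0.028, 0.022) 1.57 row 297.8 len px 95.1
(-0.028, 0.022) 2.2 row 289.2 len px 95.0
```

Two stacked caps are visible (rows 263–279 and 279–304), so the second vial has dropped. The angle margin is small, so I'll turn about 0.3 rad more to make sure the pocket has let go. The third vial is still at least 1 rad away.

carry_out([
  {"jaw":0.072,"dx":0,"dy":0,"dz":-0.06,"yaw":0},
  {"jaw":0.072,"dx":0,"dy":0,"dz":-0.06,"yaw":0},
  {"jaw":0.072,"dx":0,"dy":0,"dz":0,"yaw":0.185},
  {"jaw":0.072,"dx":0,"dy":0,"dz":0,"yaw":0.185},
  {"jaw":0.072,"dx":0,"dy":0,"dz":0,"yaw":0.185},
  {"jaw":0.072,"dx":0,"dy":0,"dz":0,"yaw":0.185},
  {"jaw":0.072,"dx":0,"dy":0,"dz":0,"yaw":0},
])

```text
t: 25.68
tool_pos: [0.2797, 0.2708, 0.3143]
orientation: [0.838, 3.027, 0.001]
force: [-0.7, 0.8, -0.5]
opening: 0.0716
gripper_force: 0.0
```

carry_out([
  {"jaw":0.072,"dx":-0.049,"dy":-0.0015,"dz":0,"yaw":0},
  {"jaw":0.072,"dx":-0.049,"dy":-0.0015,"dz":0,"yaw":0},
  {"jaw":0.072,"dx":-0.049,"dy":-0.0015,"dz":0,"yaw":0},
  {"jaw":0.072,"dx":0,"dy":0,"dz":0,"yaw":0},
  {"jaw":0.072,"dx":0,"dy":0,"dz":0,"yaw":0},
])

```text
t: 26.3
tool_pos: [0.4032, 0.1913, 0.3138]
orientation: [-0.837, -3.028, -0.0]
force: [-0.3, 0.5, -0.1]
opening: 0.072
gripper_force: 0.0
```

```bash
python3 v.py|head -2; python3 wv.py
```

```text
26.3 [ 0.328 -0.311  1.732  0.     1.721 -0.704] [0.4032 0.1913 0.3138] [[-0.858, 0.514, -0.0], [0.514, 0.858, 0.0], [0.001, 0.0, -1.0]] 0.07196070460986559 [-0.3  0.5 -0.1]
to knob, tool axes [-0.00074291  0.00127885  0.04280051]
q6 -0.703 corners [[386.0, 52.0], [317.0, 123.0], [346.0, 153.0], [414.0, 85.0]] tower top [485. 125.]
............................
###########################+
##+++++++++++++++++++++..+##
##+###################RRRR##
######################RRRR##
#################++++#RRRR##
##+##############+++++RRRR##
##+###################RRRR##
##++#####++++++++#####RRR.##
######################+RR+##
############################
############################
```

carry_out([
  {"jaw":0.072,"dx":-0.001,"dy":0.001,"dz":0.02,"yaw":0},
  {"jaw":0.072,"dx":0,"dy":0,"dz":0.02,"yaw":0},
  {"jaw":0.04,"dx":0,"dy":0,"dz":0,"yaw":0},
  {"jaw":0.04,"dx":0,"dy":0,"dz":0,"yaw":0},
  {"jaw":0.04,"dx":0,"dy":0,"dz":0,"yaw":0},
  {"jaw":0.04,"dx":0,"dy":0,"dz":0,"yaw":0},
  {"jaw":0.04,"dx":0,"dy":0,"dz":0,"yaw":-0.1},
  {"jaw":0.04,"dx":0,"dy":0,"dz":0,"yaw":-0.1},
])

```text
t: 27.4
tool_pos: [0.405, 0.1914, 0.2741]
orientation: [0.53, 3.096, 0.0]
force: [-3.0, -1.1, 0.9]
opening: 0.0501
gripper_force: 25.0
```

carry_out([
  {"jaw":0.04,"dx":0,"dy":0,"dz":0,"yaw":-0.1},
  {"jaw":0.04,"dx":0,"dy":0,"dz":0,"yaw":0},
  {"jaw":0.04,"dx":0,"dy":0,"dz":0,"yaw":0},
  {"jaw":0.072,"dx":0,"dy":0,"dz":0,"yaw":0},
  {"jaw":0.072,"dx":0,"dy":0,"dz":0,"yaw":0},
  {"jaw":0.072,"dx":0,"dy":0,"dz":-0.02,"yaw":0},
  {"jaw":0.072,"dx":0,"dy":0,"dz":-0.02,"yaw":0},
  {"jaw":0.072,"dx":0,"dy":0,"dz":0,"yaw":0.1},
])

```text
t: 28.4
tool_pos: [0.4063, 0.1919, 0.3176]
orientation: [0.536, 3.091, 0.004]
force: [0.5, 0.2, -0.1]
opening: 0.072
gripper_force: 0.0
```

carry_out([
  {"jaw":0.072,"dx":0,"dy":0,"dz":0,"yaw":0.1},
  {"jaw":0.072,"dx":0,"dy":0,"dz":0,"yaw":0.1},
  {"jaw":0.093,"dx":0.0578,"dy":-0.0067,"dz":0,"yaw":0},
  {"jaw":0.093,"dx":0.0578,"dy":-0.0067,"dz":0,"yaw":0},
  {"jaw":0.093,"dx":0.0308,"dy":0.0134,"dz":0,"yaw":0},
  {"jaw":0.093,"dx":0,"dy":0,"dz":0,"yaw":-0.185},
  {"jaw":0.093,"dx":0,"dy":0,"dz":0,"yaw":-0.185},
  {"jaw":0.093,"dx":0,"dy":0,"dz":0,"yaw":-0.185},
])

```text
t: 29.4
tool_pos: [0.2798, 0.2674, 0.3157]
orientation: [-0.031, 3.139, 0.002]
force: [0.7, 0.7, -0.8]
opening: 0.093
gripper_force: 0.0
```

carry_out([
  {"jaw":0.093,"dx":0,"dy":0,"dz":0.06,"yaw":-0.185},
  {"jaw":0.093,"dx":0,"dy":0,"dz":0.057,"yaw":0},
  {"jaw":0.093,"dx":0,"dy":0,"dz":0,"yaw":0},
  {"jaw":0.093,"dx":0,"dy":0,"dz":0,"yaw":0},
])

```text
t: 29.9
tool_pos: [0.2808, 0.2678, 0.2001]
orientation: [-0.31, 3.123, 0.003]
force: [-0.3, 0.5, 0.5]
opening: 0.0927
gripper_force: 0.0
```

```bash
python3 front.py | grep -v '^3[4-9].\|^4'
```

```text
29.9 [ 0.63 -0.48  2.06 -0.    1.55 -1.14] [0.2808345  0.26783713 0.20010187]
v1 cap [296. 266.]
v1 foot [392. 263.]
v2 cap [296. 293.]
wall top [345. 259.]
panel z.06 [346. 292.]
panel z.1 [349. 311.]
panel z.28 [386. 554.]
251 bbbbbbbbbbbb9BBBBBBBBBBBBBBBBBBBBBBBBBBBBBBBBBBBCAbbbb111
254 bbbbbbbbbbbbBBBBBBBBBBCBBBCCCCCCCCCCCCCDDDDDEEEEEC8bbb111
257 bbbbbbbbbbbbBBDDEEEEEEEEEEEEEEEEEEEEEEEEEEDDDCBCCEE4bb111
260 bbbbbbbbbbb4EADCCBBBCBBBBABDEEEFFFFFEEEEEEEEE97BBEE4bb111
263 bbbbbbbbbbb4EARRRRRRAAAAAAAFFFFFFFFFFEEEEEEEEA7BBED3bb111
266 bbbbbbbbbbb4EBRRRRRRBCCCCDDFFFFFFFFFFFFFFFFFEA8BBED3bb111
269 bbbbbbbbbbb3EBRRRRRRBEEEEEEEEFFFFFFFEEEEEEEEE98BBED3bb111
272 bbbbbbbbbbb3EB5RRRRRADDDDDDDDEDEDEEEDEEEEEEEDA9BBED2bb111
275 bbbbbbbbbbbbEC5RRRRR9DDDDDDBBCBCBCCCBCCCCCCCC9ABBED2bb114
278 bbbbbbbbbbbbEC5RRRRR8BBBBBB989999AAABCCCCCCCD8BBBEDbbb13B
281 bbbbbbbbbbbbED6RRRRRRCCDDDDDDEEEEEEEEEEEEEEFEABCBECbbb1b8
284 bbbbbbbbbbbbED6RRRRRREEEEEEEFFFFFFFFFFFFFFFFFBBCBECbbbbbb
287 bbbbbbbb2223DD6RRRRRREFFFFFFFFFFFFFFFFFFFFFFFCBCCECbbbbbb
290 677777777888CD6RRRRRRFFFFFFFFFFFFFFFFFFFFFFFFECBCDC5bbbbb
293 888
[... 1421 characters left out ...]
DB63222
288 44444444445558CEEDB868BDEEEEEEEEEEE | FFFFFFFFFFFFECA9BBBCCCCCDEDDB952222
292 88888888888889BDCBA768CEEEEEEEEEEEE | FFFFFFFFFFFFFFFEDCBBBCCCCCDDDCB9522
296 8888888888889BCCBA7667ACDDDDDDDDDDD | FFFFFFFFFFFFFFEEECBBBBBBCCCCDDDCB96
300 888888888889BCCBA865568AAAAAAAAAAAA | DDDDDDDDDDEEEEEFEDBBBBBBBBCCCCDDDCB
(-0.056, 0.022) 0.8 row 278.3 len px 94.2
(-0.056, 0.022) 1.57 row 270.7 len px 95.9
(-0.056, 0.022) 2.2 row 262.0 len px 95.8
(-0.032, 0.036) 0.8 row 305.9 len px 96.2
(-0.032, 0.036) 1.57 row 298.6 len px 98.0
(-0.032, 0.036) 2.2 row 289.7 len px 97.9
(-0.028, 0.022) 0.8 row 303.6 len px 92.3
(-0.028, 0.022) 1.57 row 296.5 len px 94.0
(-0.028, 0.022) 2.2 row 288.0 len px 93.9
```

Turning the drum further left both vials exactly where they were, at rest in the trough, and the hand is clear of everything. Handing in.

```bash
python3 -c "
from plant import *
print(close_job())"
```

```text
the job is handed in; nothing more can be done
None
```

I handed the job in at about 30 s: the bolt is unlocked with its tab up, and two vials lie in the trough. The second vial leans on the first, and I measured its height at roughly 34 mm (±6 mm) against the 35 mm limit, so that check is too close to call; the hand-in gave no verdict.

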